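Refit and zero the coffee grinder's dial

TASK

The grinder has been cleaned and its adjustment dial is still off, standing on the worktop. Fit the dial fully home on the grinder's flat-sided hub, turn it clockwise (seen from above) to its stop, then set it exactly three clicks back from the stop and let go. Leave the other things where they are.

Things in the scene. Friction and masses are not known exactly. Their poses are not given: they have to be found in the camera images.
- dial: the grinder's loose black dial, upright on the worktop: ribbed round skirt 68 mm wide, 27 mm high, a grip bar across its top. Origin: centre of the underside, x towards the bar's nose, z up. Blind bore in the underside: 22 mm deep, 37.6 mm wide, one flat 10.8 mm from the axis on the nose (+x) side, 2 mm bevelled mouth. 0.12 kg
- dial_bar (a point): mid-height of the dial's grip bar, on the dial's axis, 38 mm above its underside; axes as the dial's. The bar is 20 mm wide (y), 64 mm long (x -31 to +33 mm) and 23 mm high, top 50 mm above the underside; sides parallel for x -31 to +20 mm, then tapering to the nose at +33 mm. A white line on top runs from the middle to the nose
- hub_seat (a point): centre of the grinder hub's dark flange top (60 mm wide, 164 mm above the worktop), on which the dial's underside rests when home. Turns with the hub: z up its axis, x towards the flat of the steel stub, which rises 20 mm from here, 36 mm wide, one flat 10 mm from the axis, 2.5 mm bevelled top. The dial goes on only with its x (nose) along this x, with about 3 degrees of play either way
- hub (a joint): hub angle in rad: 0 at the stop, growing anticlockwise seen from above (so does the hub's yaw), up to 2.51. It clicks every 24 degrees (0.419): a spring draws it into the nearest click when let go; about 0.1 N m turns it. Three clicks back is 1.257. Starts two to four clicks from the stop
- grinder: white coffee grinder, fixed; 196 mm deep (x), 122 mm wide (y), head top at 158 mm; front to its -x. Origin: centre of the underside. Hub axis at x -40 mm, y 0, inside a black ring 98 mm wide with a white mark for each click, the long one at the stop (the dial's nose points at them). Behind it a low wooden bean lid, top at 171 mm; steel cup below the spout
- brush: small wooden cleaning brush, 140 x 22 x 15 mm, lying to the right of the grinder; to be left alone. Origin under its middle
- coffee_jar: glass jar with wooden lid, 63 mm diameter, 138 mm high, standing behind; to be left alone. Origin at the centre of its underside
- sugar_pot: low glass jar with wooden lid, 59 mm diameter, 78 mm high, standing at the back right; to be left alone. Origin at the centre of its underside
- mug: striped mug, 86 x 120 x 101 mm, standing behind the grinder; to be left alone. Origin under its middle
- salt_jar: glass jar with steel cap, 43 mm diameter, 108 mm high, standing behind the grinder under the wall cupboards (they hang 0.59 m above the worktop, fronts about 0.62 m ahead of the robot); to be left alone. Origin at the centre of its underside

How it is judged:
By the outcome, as a careful person would: the job done as asked, in the order asked, and still so for the second after the job is handed in, with the robot touching nothing.
It also fails if it takes over 54 s, if anything falls off the work surface, if the arm or the gripper's body presses on something with over 40 N, if the wrist force passes 120 N, or if a joint passes its speed limit or range.

ROBOT

A 6-joint arm with a two-finger parallel gripper is mounted at the origin on a cart in front of the work surface, level with it; the furniture and walls round the work are solid. World frame = base frame: x ahead of the robot, y to its left, z up, the work surface at z = 0. Lengths are in m, angles in rad, forces in N, time in s.
With the tool pointing down it reaches from about 0.225 to 0.725 m from the base axis. Payload 3.1 kg.
Tool frame: the origin (TCP) lies between the finger pads; the fingertips stand 11 mm ahead of it and the grasp point (between the pads) lies 8 mm behind it; z points along the fingers, y is the line along which they close (so a half turn about z gives the same grasp; the last joint's range is limited). The gripper opens to 85 mm and grips with 20 to 120 N. Pads are 22 mm wide; open, the fingers measure 114 mm over their backs; the gripper's body (76 mm by 85 mm) begins 54 mm behind the grasp point. The pads swing forward as they close: fully open they stand 13 mm farther back than shut.
Start: joints at [-0.128, 0.048, 0.099, 1.622, 0, 1.443], TCP at [0.525, -0, 0.242] pointing down, gripper open.
Joint ranges: [-2.91, 2.91], [-0.99, 1.94], [-1.21, 1.42], [-2.12, 2.29], [-1.49, 1.47], [-3.14, 3.14]. Speed limits (rad/s): [2.79, 2.79, 3.14, 3.14, 3.14, 3.14].

INTERFACE

Orientations are given as a unit quaternion [x, y, z, w].
In Python, from station import robot gives the robot as it stands.
- The arm moves only by the tool jog_arm, never from a script. Its arguments are lists of equal length, an entry for each row: "translation": the shift along the tool's x, y, z each as a share of 20 mm, from -1 to 1, a list of three; "angular": the turn, a rotation vector about the tool's x, y, z each as a share of 0.08 rad, from -1 to 1, a list of three; "jaw": the finger opening in mm, from 0 to 85.4. In form: {"translation": [[x, y, z], ...], "angular": [[wx, wy, wz], ...], "jaw": [jaw, ...]}. A call has 1 to 8 rows; each row shifts and turns the commanded pose from where the row before left it, along the tool's axes as they then stand; what a row does not reach is not made up. A row lasts 1/10 s, in which the tool goes at most 50 mm and 8.59 degrees, less where a joint would pass 70% of its speed; a pose out of reach is approached as far as the arm can. A call with a number of a shift or a turn outside -1 to 1 is refused whole. A call with a gripper value outside its range is refused whole. The fingers move at their own pace and stop on an object; "force" is the grip in N (left out, the last holds). Time passes only in rows, so rows that do not move let the fingers close. It gives the time, the measured TCP pose, the force, the opening and the grip force at its end, in the units of the state.
- robot.get_state(): the state, without advancing time (a new reading comes with each control period).
- robot.grab_frame(name): name is "side" or "top"; returns the picture (480x640x3 uint8, blue, green, red); there is no depth.
- robot.get_calibration(name): a dict with "intrinsics" (3x3 intrinsics, pixels), "cam_to_world" (4x4, takes a point from camera to world coordinates). Camera axes: x right, y down, z forward; pixel columns grow to the right and rows downward; lengths in m; the calibration is good to about 2 mm. A picture is of the moment at which its call begins. get_calibration takes no time and is no camera call.
- robot.sign_off(): hands the job in; it is judged then, once.
Trained networks look in the newest picture that a camera, given by its name, has taken for a name from the list of things; names that differ only in an ending like _2 or _b are one class to them, and where a whole thing is asked for, a point or a joint stands for the part that bears it (a point fixed in the world has none). Each returns a list of dicts, best first, with "p" (0 to 1); they miss things now and then, are a little off and sometimes report something else, mostly with a low value. They report only what shows in the picture. A call takes as long as a camera call.
- robot.cut_out(camera, name): "mask" (480x640 bool, what is visible of it) and "xy" ([column, row] in pixels, amid what is visible of it).
The state is a dict: "t": time; "joint_pos": joint angles; "qd": joint speeds; "effort": joint torques, N m; "tool_pos": TCP position; "tcp_rot": TCP orientation; "ft_force": force on the tool from outside, world axes, zero at the start; "torque": the same for the moment, N m; "finger_gap": opening from 0.0 (shut) to 1.0 (fully open); "grip_force": force on a finger pad.
Only numpy, scipy, OpenCV 4.12 (cv2) and the standard library are available. Lean on these libraries where they do the work, as an engineer would, in place of code of your own. Each camera call takes 0.05 s, during which the arm holds its last target. There are 200 camera calls.

## Working session

There is one attempt and no reset: what is moved stays moved. The work goes in short steps, Python scripts to look and compute and a tool call to move; the robot and the scene stay as the last step left them, time stands still between calls to the robot, and variables do not carry over. Pictures are saved under pics/ and viewed, at most 10 in all, crops included, and the job is handed in when it is done.

Besides the shell and the picture viewer there is one more tool, called after "Call:" by a JSON object that holds its "name" and its "arguments", one argument or row to a line. jog_arm: Moves the arm, as the interface text tells. Shift numbers are shares of 20 mm and turn numbers shares of 0.08 rad, none past 1 either way. Its arguments: {"type":"object","properties":{"translation":{"type":"array","items":{"type":"array","items":{"type":"number","minimum":-1,"maximum":1}}},"angular":{"type":"array","items":{"type":"array","items":{"type":"number","minimum":-1,"maximum":1}}},"jaw":{"type":"array","items":{"type":"number"}},"force":{"type":"number"}},"required":["translation","angular","jaw"]}

```bash
mkdir -p pics; cat > h.py <<'E'
import numpy as np, cv2
from station import robot
from scipy.spatial.transform import Rotation as R
def cal(c):
    d=robot.get_calibration(c); return np.array(d["intrinsics"]),np.array(d["cam_to_world"])
def ray(c,uv):
    K,T=cal(c); d=T[:3,:3]@np.linalg.inv(K)@np.array([uv[0],uv[1],1.]); return T[:3,3],d
def onz(c,uv,z):
    o,d=ray(c,uv); return o+d*(z-o[2])/d[2]
def proj(c,P):
    K,T=cal(c); q=(np.atleast_2d(P)-T[:3,3])@T[:3,:3]; q=q@K.T; return q[:,:2]/q[:,2:]
def state():
    s=robot.get_state(); print({k:np.round(s[k],4) for k in("t","joint_pos","tool_pos","tcp_rot","ft_force","torque","finger_gap","grip_force")}); print(np.round(R.from_quat(s["tcp_rot"]).as_matrix(),3))
E
python3 - <<'E'
from h import *
state()
for c in("top","side"):
    cv2.imwrite(f"pics/{c}0.png",robot.grab_frame(c)); print(c,np.round(cal(c)[0],1).tolist(),np.round(cal(c)[1],3).tolist())
    for n in("dial","hub","grinder"):
        for r in robot.cut_out(c,n)[:2]: print(c,n,round(r["p"],2),np.round(r["xy"]),r["mask"].sum())
E
```

```text
{'t': np.float64(0.0), 'joint_pos': array([-0.1278,  0.0487,  0.0975,  1.622 , -0.    ,  1.443 ]), 'tool_pos': array([5.244e-01, 1.000e-04, 2.411e-01]), 'tcp_rot': array([ 7.071e-01,  7.071e-01, -7.000e-04, -9.000e-04]), 'ft_force': array([ 0.788 , -0.2704, -0.5049]), 'torque': array([-0.0053, -0.009 , -0.0229]), 'finger_gap': np.float64(1.0018), 'grip_force': np.float64(0.0)}
[[-0.     1.    -0.002]
 [ 1.     0.     0.   ]
 [ 0.    -0.002 -1.   ]]
top [[532.1, 0.0, 320.5], [0.0, 532.1, 237.7], [0.0, 0.0, 1.0]] [[-0.028, -0.985, 0.169, 0.44], [-1.0, 0.027, -0.005, -0.18], [0.001, -0.169, -0.986, 1.196], [0.0, 0.0, 0.0, 1.0]]
top dial 0.58 [380. 309.] 783
top hub 0.66 [255. 274.] 5895
top hub 0.64 [256. 286.] 712
top grinder 0.71 [257. 274.] 5746
side [[450.5, 0.0, 327.4], [0.0, 450.5, 245.7], [0.0, 0.0, 1.0]] [[-0.935, -0.222, 0.275, 0.365], [-0.353, 0.54, -0.764, 0.483], [0.021, -0.812, -0.583, 0.615], [0.0, 0.0, 0.0, 1.0]]
side dial 0.58 [401. 260.] 837
side hub 0.77 [351. 270.] 785
side grinder 0.9 [326. 305.] 12667
```

View pics/top0.png

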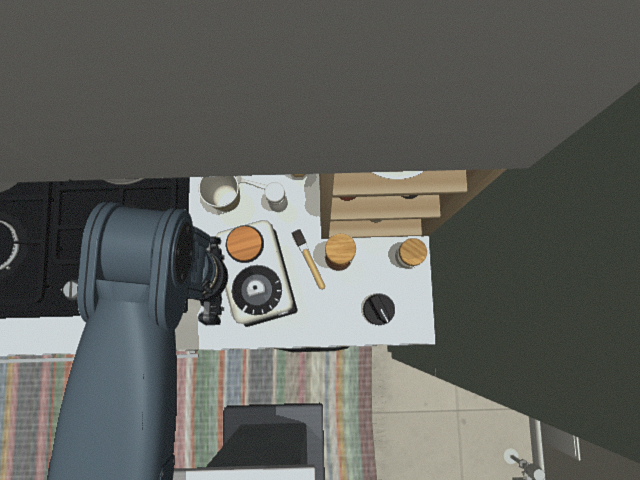

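View pics/side0.png

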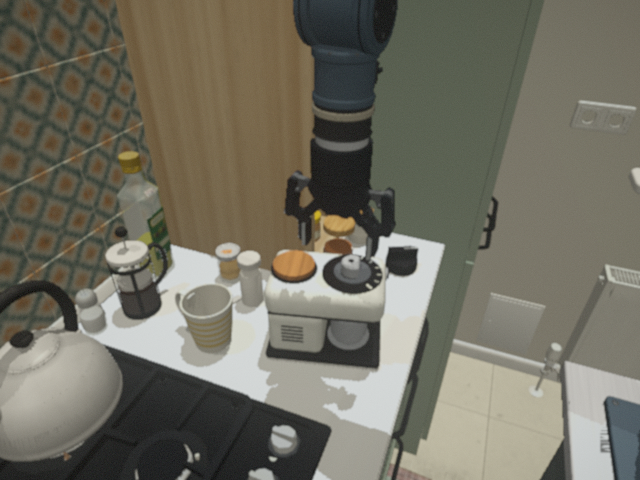

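The top view shows the loose dial at about (379,309), with its white line running to about (388,320). The hub is at about (256,289) in the ring, and the brush lies at about (308,260). I'll crop both for a closer look.

```bash
python3 - <<'E'
from h import *
im=cv2.imread("pics/top0.png"); s=cv2.imread("pics/side0.png")
a=cv2.resize(im[255:325,220:295],None,fx=5.3,fy=5.3,interpolation=cv2.INTER_CUBIC)
b=cv2.resize(im[285:335,355:405],(371,371),interpolation=cv2.INTER_CUBIC)
out=np.zeros((371,790,3),np.uint8); out[:,:a.shape[1]]=a[:371]; out[:,410:410+371]=b
cv2.imwrite("pics/crop0.png",out)
print("dial",onz("top",(379,309),.04),"hub",onz("top",(256,289),.17),onz("side",(353,265),.184))
m=robot.cut_out("top","dial")[0]["mask"]; ys,xs=np.nonzero(m); print(xs.min(),xs.max(),ys.min(),ys.max())
g=cv2.cvtColor(im,cv2.COLOR_BGR2GRAY); w=m&(g>110); yy,xx=np.nonzero(w); 
P=np.array([onz("top",(x,y),.05) for x,y in zip(xx,yy)]); print(len(P),P.round(4).tolist(), g[w])
E
```

```text
dial [ 0.47840401 -0.30815031  0.04      ] hub [ 0.51872228 -0.0589228   0.17      ] [ 0.51412107 -0.04877099  0.184     ]
363 394 293 323
41 [[0.5122, -0.3043, 0.05], [0.5122, -0.3065, 0.05], [0.5121, -0.3086, 0.05], [0.5103, -0.2956, 0.05], [0.5097, -0.3171, 0.05], [0.5097, -0.3192, 0.05], [0.5074, -0.3234, 0.05], [0.503, -0.3297, 0.05], [0.5021, -0.2824, 0.05], [0.5008, -0.3317, 0.05], [0.4986, -0.3337, 0.05], [0.4964, -0.3358, 0.05], [0.4921, -0.3377, 0.05], [0.4878, -0.3396, 0.05], [0.4857, -0.3395, 0.05], [0.478, -0.3113, 0.05], [0.4758, -0.3112, 0.05], [0.4758, -0.3134, 0.05], [0.4737, -0.3111, 0.05], [0.4737, -0.3133, 0.05], [0.4715, -0.3132, 0.05], [0.4715, -0.3153, 0.05], [0.4694, -0.3131, 0.05], [0.4694, -0.3152, 0.05], [0.4673, -0.3151, 0.05], [0.4672, -0.3172, 0.05], [0.4652, -0.315, 0.05], [0.4651, -0.3171, 0.05], [0.465, -0.3192, 0.05], [0.463, -0.317, 0.05], [0.4629, -0.3191, 0.05], [0.4608, -0.319, 0.05], [0.4608, -0.3212, 0.05], [0.4599, -0.2764, 0.05], [0.4587, -0.3189, 0.05], [0.4587, -0.3211, 0.05], [0.4566, -0.321, 0.05], [0.4565, -0.3231, 0.05], [0.4545, -0.3209, 0.05], [0.4544, -0.323, 0.05], [0.4523, -0.3229, 0.05]] [144 147 127 114 131 128 130 135 117 157 152 147 147 147 125 205 222 147
 168 208 193 132 156 202 152 137 147 204 111 149 132 204 142 148 155 175
 209 149 160 215 215]
```

View pics/crop0.png

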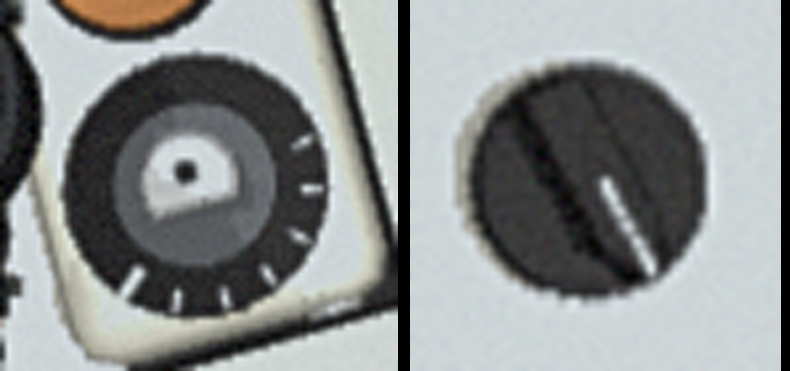

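The crop shows the stub's flat facing down and slightly right, in line with the third mark, so the hub is two clicks from the stop. The long mark is at crop (132,282). The dial's nose points down and right. Next I'll rectify both to their height planes to get exact centres and yaws.

```bash
cat >> h.py <<'E'
def rect(im,c,cx,cy,z,half=.07,s=.0005):
    n=int(2*half/s)  # out px (i,j): x=cx-half+s*i , y=cy-half+s*j
    W=np.array([[cx-half+s*i,cy-half+s*j,z] for i,j in((0,0),(n,0),(n,n),(0,n))])
    H=cv2.getPerspectiveTransform(proj(c,W).astype(np.float32),np.float32([(0,0),(n,0),(n,n),(0,n)]))
    return cv2.warpPerspective(im,H,(n,n),flags=cv2.INTER_CUBIC)
def circ(g,r0,cx,cy,half=.07,s=.0005,dark=True,rng=.006):
    # best circle by radial gradient
    g=cv2.GaussianBlur(g.astype(np.float32),(0,0),2); n=g.shape[0]; t=np.linspace(0,2*np.pi,180,endpoint=False); best=None
    for r in np.arange(r0-.002,r0+.0021,.0005):
        for dx in np.arange(-rng*2,rng*2+1e-9,.001):
            for dy in np.arange(-rng*2,rng*2+1e-9,.001):
                def sm(q):
                    X=((half+dx+q*np.cos(t))/s).round().astype(int);Y=((half+dy+q*np.sin(t))/s).round().astype(int);return g[Y.clip(0,n-1),X.clip(0,n-1)]
                v=np.median(sm(r+.0015)-sm(r-.0015))+np.mean(np.clip(sm(r+.0015)-sm(r-.0015),-40,60))
                if best is None or v>best[0]: best=(v,cx+dx,cy+dy,r)
    return np.round(best,4)
E
python3 - <<'E'
from h import *
top=cv2.imread("pics/top0.png"); sd=cv2.imread("pics/side0.png")
G=lambda i:cv2.cvtColor(i,cv2.COLOR_BGR2GRAY)
print("dial top",circ(G(rect(top,"top",.478,-.308,.027)),.034,.478,-.308))
print("ring top",circ(G(rect(top,"top",.518,-.058,.159)),.049,.518,-.058))
print("ring side",circ(G(rect(sd,"side",.518,-.058,.159)),.049,.518,-.058))
print("flange top",circ(255-G(rect(top,"top",.518,-.058,.164)),.030,.518,-.058))
crop=lambda u,v:(220+u/5.3,255+v/5.3)
print("hole", onz("top",crop(186,172),.184))
P=np.array([onz("top",crop(*p),.159) for p in((132,282),(178,300),(225,300),(268,275),(302,237),(312,188),(305,142))])
a=onz("top",crop(158,217),.174);b=onz("top",crop(236,198),.174);d=b-a;print("flat normal yaw",np.degrees(np.arctan2(d[1],d[0]))-90)
for c in([.5185,-.059],):
    print("marks",np.degrees(np.arctan2(P[:,1]-c[1],P[:,0]-c[0])).round(1)%360)
L=np.array([(x,y) for x,y in[[0.478,-0.3113],[0.4758,-0.3112],[0.4758,-0.3134],[0.4737,-0.3111],[0.4737,-0.3133],[0.4715,-0.3132],[0.4715,-0.3153],[0.4694,-0.3131],[0.4694,-0.3152],[0.4673,-0.3151],[0.4672,-0.3172],[0.4652,-0.315],[0.4651,-0.3171],[0.465,-0.3192],[0.463,-0.317],[0.4629,-0.3191],[0.4608,-0.319],[0.4608,-0.3212],[0.4587,-0.3189],[0.4587,-0.3211],[0.4566,-0.321],[0.4565,-0.3231],[0.4545,-0.3209],[0.4544,-0.323],[0.4523,-0.3229]]],np.float32)
print("line",cv2.fitLine(L,cv2.DIST_HUBER,0,.01,.01).ravel())
def tile(i,c,x,y,z): return cv2.resize(cv2.rotate(rect(i,c,x,y,z),cv2.ROTATE_180),(390,390))
cv2.imwrite("pics/rect.png",np.hstack([tile(sd,"side",.5185,-.058,.174),tile(top,"top",.5185,-.058,.174)]))
E
```

```text
dial top [ 1.64926e+02  4.79000e-01 -3.09000e-01  3.45000e-02]
ring top [ 1.788898e+02  5.190000e-01 -5.900000e-02  4.850000e-02]
ring side [ 1.279733e+02  5.180000e-01 -5.900000e-02  4.850000e-02]
flange top [ 8.30361e+01  5.19000e-01 -5.90000e-02  2.95000e-02]
hole [ 0.52062633 -0.05888227  0.184     ]
flat normal yaw -167.86832995159148
marks [146.9 171.5 194.1 217.8 242.  266.  288.9]
line [ 0.9113404   0.41165352  0.4634     -0.31789   ]
```

View pics/rect.png

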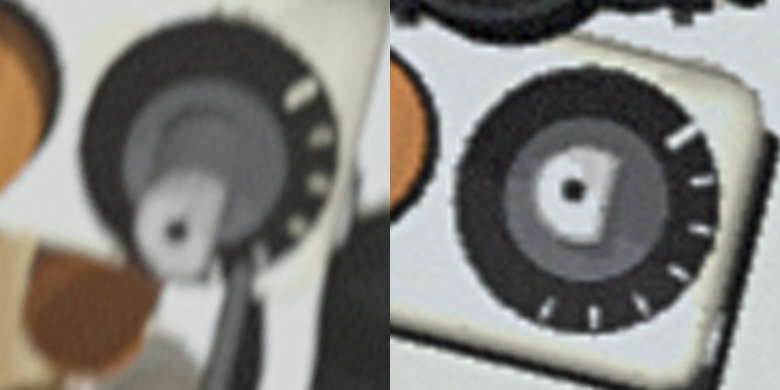

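The views agree: hub centre (0.519, -0.059), stop yaw about 146°, flat at about 194°. The dial is at (0.479, -0.310) with yaw about 204°. Now to plan the approach rows.

```bash
cat >> h.py <<'E'
def plan(n,xyz,yaw,late=0,show=True):
    """n rows to xyz, tool x yaw (deg, unwrapped nearest), z-shift only in last n-late rows"""
    s=robot.get_state(); M=R.from_quat(s["tcp_rot"]).as_matrix(); p=np.array(s["tool_pos"])
    psi=np.arctan2(M[1,0],M[0,0]); dy=(np.radians(yaw)-psi+np.pi)%(2*np.pi)-np.pi; d=np.array(xyz)-p
    print("yaw",np.degrees(psi).round(2),"dyaw",np.degrees(dy).round(2),"d mm",(d*1e3).round(2))
    rows=[]
    for i in range(n):
        a=psi+dy*i/n; x=d[:2]@[np.cos(a),np.sin(a)]/n/.02; y=d[:2]@[np.sin(a),-np.cos(a)]/n/.02; z=-d[2]/(n-late)/.02 if i>=late else 0
        rows.append([round(x,2),round(y,2),round(z,2)])
    print("wz",round(-dy/n/.08,3))
    for k in range(0,n,8): print(rows[k:k+8])
E
python3 -c "
from h import *
plan(26,(.479,-.310,.085),204.3,13)"
```

```text
yaw 90.0 dyaw 114.3 d mm [ -45.95 -309.98 -157.21]
wz -0.959
[[np.float64(-0.6), np.float64(-0.09), 0], [np.float64(-0.59), np.float64(-0.13), 0], [np.float64(-0.58), np.float64(-0.18), 0], [np.float64(-0.56), np.float64(-0.22), 0], [np.float64(-0.54), np.float64(-0.26), 0], [np.float64(-0.52), np.float64(-0.31), 0], [np.float64(-0.49), np.float64(-0.34), 0], [np.float64(-0.47), np.float64(-0.38), 0]]
[[np.float64(-0.44), np.float64(-0.42), 0], [np.float64(-0.4), np.float64(-0.45), 0], [np.float64(-0.37), np.float64(-0.48), 0], [np.float64(-0.33), np.float64(-0.5), 0], [np.float64(-0.29), np.float64(-0.53), 0], [np.float64(-0.25), np.float64(-0.55), np.float64(0.6)], [np.float64(-0.21), np.float64(-0.57), np.float64(0.6)], [np.float64(-0.16), np.float64(-0.58), np.float64(0.6)]]
[[np.float64(-0.12), np.float64(-0.59), np.float64(0.6)], [np.float64(-0.07), np.float64(-0.6), np.float64(0.6)], [np.float64(-0.03), np.float64(-0.6), np.float64(0.6)], [np.float64(0.02), np.float64(-0.6), np.float64(0.6)], [np.float64(0.07), np.float64(-0.6), np.float64(0.6)], [np.float64(0.11), np.float64(-0.59), np.float64(0.6)], [np.float64(0.16), np.float64(-0.58), np.float64(0.6)], [np.float64(0.2), np.float64(-0.57), np.float64(0.6)]]
[[np.float64(0.24), np.float64(-0.55), np.float64(0.6)], [np.float64(0.29), np.float64(-0.53), np.float64(0.6)]]
```

Call:
{"name": "jog_arm", "arguments": {
  "translation": [
    [-0.6, -0.09, 0],
    [-0.59, -0.13, 0],
    [-0.58, -0.18, 0],
    [-0.56, -0.22, 0],
    [-0.54, -0.26, 0],
    [-0.52, -0.31, 0],
    [-0.49, -0.34, 0],
    [-0.47, -0.38, 0]
  ],
  "angular": [
    [0, 0, -0.96],
    [0, 0, -0.96],
    [0, 0, -0.96],
    [0, 0, -0.96],
    [0, 0, -0.96],
    [0, 0, -0.96],
    [0, 0, -0.96],
    [0, 0, -0.96]
  ],
  "jaw": [45, 45, 45, 45, 45, 45, 45, 45],
  "force": 50
}}

```text
t: 1.25
tool_pos: [0.5109, -0.0959, 0.2424]
tcp_rot: [0.459, 0.889, 0.0, 0.0]
ft_force: [-0.1, -0.3, -0.1]
finger_gap: 0.528
grip_force: 0.0
```

Call:
{"name": "jog_arm", "arguments": {
  "translation": [
    [-0.44, -0.42, 0],
    [-0.4, -0.45, 0],
    [-0.37, -0.48, 0],
    [-0.33, -0.5, 0],
    [-0.29, -0.53, 0],
    [-0.25, -0.55, 0.6],
    [-0.21, -0.57, 0.6],
    [-0.16, -0.58, 0.6]
  ],
  "angular": [
    [0, 0, -0.96],
    [0, 0, -0.96],
    [0, 0, -0.96],
    [0, 0, -0.96],
    [0, 0, -0.96],
    [0, 0, -0.96],
    [0, 0, -0.96],
    [0, 0, -0.96]
  ],
  "jaw": [45, 45, 45, 45, 45, 45, 45, 45]
}}

```text
t: 2.05
tool_pos: [0.4969, -0.1917, 0.2061]
tcp_rot: [0.169, 0.986, -0.0, 0.0]
ft_force: [0.3, -0.0, -0.2]
finger_gap: 0.525
grip_force: 0.0
```

Call:
{"name": "jog_arm", "arguments": {
  "translation": [
    [-0.12, -0.59, 0.6],
    [-0.07, -0.6, 0.6],
    [-0.03, -0.6, 0.6],
    [0.02, -0.6, 0.6],
    [0.07, -0.6, 0.6],
    [0.11, -0.59, 0.6],
    [0.16, -0.58, 0.6],
    [0.2, -0.57, 0.6]
  ],
  "angular": [
    [0, 0, -0.96],
    [0, 0, -0.96],
    [0, 0, -0.96],
    [0, 0, -0.96],
    [0, 0, -0.96],
    [0, 0, -0.96],
    [0, 0, -0.96],
    [0, 0, -0.96]
  ],
  "jaw": [45, 45, 45, 45, 45, 45, 45, 45]
}}

```text
t: 2.85
tool_pos: [0.4828, -0.2869, 0.1099]
tcp_rot: [-0.137, 0.991, -0.0, 0.0]
ft_force: [1.1, 0.3, -0.3]
finger_gap: 0.527
grip_force: 0.0
```

Call:
{"name": "jog_arm", "arguments": {
  "translation": [
    [0.24, -0.55, 0.6],
    [0.29, -0.53, 0.6],
    [0, 0, 0]
  ],
  "angular": [
    [0, 0, -0.96],
    [0, 0, -0.96],
    [0, 0, 0]
  ],
  "jaw": [45, 45, 45]
}}

```text
t: 3.15
tool_pos: [0.478, -0.3106, 0.0841]
tcp_rot: [-0.21, 0.978, 0.001, -0.001]
ft_force: [0.2, 0.9, -0.6]
finger_gap: 0.523
grip_force: 0.0
```

```bash
python3 -c "
from h import *
state(); plan(4,(.479,-.310,.040),204.3)
a,b=robot.grab_frame('top'),robot.grab_frame('side')
cv2.imwrite('pics/above.png',np.hstack([cv2.resize(a[255:355,320:420],(395,395)),cv2.resize(b[200:300,350:450],(395,395))]))
# hub, now unoccluded
G=lambda i:cv2.cvtColor(i,cv2.COLOR_BGR2GRAY)
print(circ(G(rect(a,'top',.519,-.059,.159)),.049,.519,-.059))"
```

```text
{'t': np.float64(3.15), 'joint_pos': array([-6.9360e-01,  1.9140e-01, -5.9400e-02,  1.3236e+00, -4.0000e-04,
       -1.1177e+00]), 'tool_pos': array([ 0.478 , -0.3106,  0.0841]), 'tcp_rot': array([-0.2105,  0.9776,  0.0013, -0.0013]), 'ft_force': array([ 0.2138,  0.8833, -0.5747]), 'torque': array([ 0.0741, -0.0173, -0.0227]), 'finger_gap': np.float64(0.523), 'grip_force': np.float64(0.0)}
[[-0.911 -0.411 -0.003]
 [-0.411  0.911  0.002]
 [ 0.002  0.003 -1.   ]]
yaw -155.7 dyaw 0.0 d mm [  1.     0.55 -44.12]
wz -0.0
[[np.float64(-0.01), np.float64(0.0), np.float64(0.55)], [np.float64(-0.01), np.float64(0.0), np.float64(0.55)], [np.float64(-0.01), np.float64(0.0), np.float64(0.55)], [np.float64(-0.01), np.float64(0.0), np.float64(0.55)]]
[ 1.786064e+02  5.190000e-01 -5.900000e-02  4.850000e-02]
```

View pics/above.png

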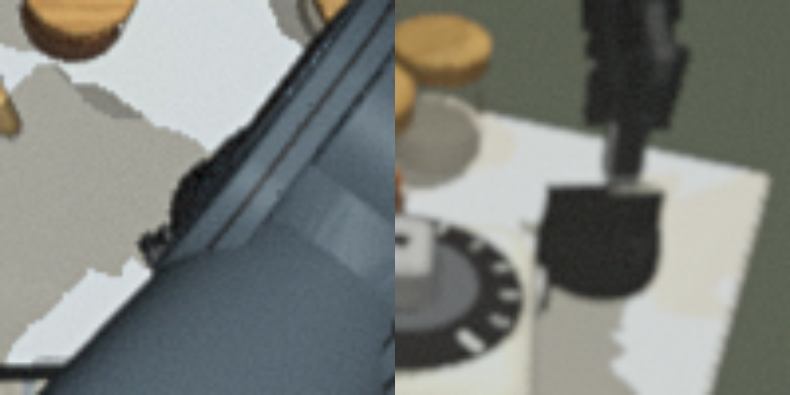

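The fingers are over the bar: in the side crop they line up at about (625,180). The arm hides the dial from above. I'll go down and close.

Call:
{"name": "jog_arm", "arguments": {
  "translation": [
    [-0.01, 0, 0.6],
    [-0.01, 0, 0.6],
    [-0.01, 0, 0.5],
    [-0.01, 0, 0.4],
    [0, 0, 0.07],
    [0, 0, 0]
  ],
  "angular": [
    [0, 0, 0],
    [0, 0, 0],
    [0, 0, 0],
    [0, 0, 0],
    [0, 0, 0],
    [0, 0, 0]
  ],
  "jaw": [45, 45, 45, 45, 45, 45]
}}

```text
t: 3.85
tool_pos: [0.4799, -0.3096, 0.0423]
tcp_rot: [-0.211, 0.977, 0.0, -0.0]
ft_force: [-0.2, -0.3, 0.8]
finger_gap: 0.531
grip_force: 0.0
```

Call:
{"name": "jog_arm", "arguments": {
  "translation": [
    [0, 0, 0],
    [0, 0, 0],
    [0, 0, 0],
    [0, 0, 0],
    [0, 0, 0],
    [0, 0, 0],
    [0, 0, 0],
    [0, 0, 0]
  ],
  "angular": [
    [0, 0, 0],
    [0, 0, 0],
    [0, 0, 0],
    [0, 0, 0],
    [0, 0, 0],
    [0, 0, 0],
    [0, 0, 0],
    [0, 0, 0]
  ],
  "jaw": [30, 22, 15, 10, 10, 10, 10, 10],
  "force": 60
}}

```text
t: 4.65
tool_pos: [0.4808, -0.3104, 0.0439]
tcp_rot: [-0.211, 0.977, -0.001, 0.001]
ft_force: [0.1, 0.0, 4.8]
finger_gap: 0.213
grip_force: 63.0
```

```bash
python3 -c "
from h import *
state()"
```

```text
{'t': np.float64(4.65), 'joint_pos': array([-6.9050e-01,  2.1650e-01, -1.1260e-01,  1.2399e+00,  1.0000e-04,
       -1.1166e+00]), 'tool_pos': array([ 0.4808, -0.3104,  0.0439]), 'tcp_rot': array([-2.114e-01,  9.774e-01, -7.000e-04,  6.000e-04]), 'ft_force': array([0.0756, 0.0261, 4.7546]), 'torque': array([ 0.1246, -0.0189, -0.0113]), 'finger_gap': np.float64(0.2127), 'grip_force': np.float64(63.0002)}
[[-0.911 -0.413  0.001]
 [-0.413  0.911 -0.001]
 [-0.001 -0.002 -1.   ]]
```

Call:
{"name": "jog_arm", "arguments": {
  "translation": [
    [0, 0, -0.3],
    [0, 0, -0.8],
    [0, 0, -1],
    [0, 0, -1],
    [0, 0, -1],
    [0, 0, -1],
    [0, 0, -1],
    [0, 0, -1]
  ],
  "angular": [
    [0, 0, 0],
    [0, 0, 0],
    [0, 0, 0],
    [0, 0, 0],
    [0, 0, 0],
    [0, 0, 0],
    [0, 0, 0],
    [0, 0, 0]
  ],
  "jaw": [10, 10, 10, 10, 10, 10, 10, 10]
}}

```text
t: 5.45
tool_pos: [0.4793, -0.3094, 0.1843]
tcp_rot: [-0.211, 0.977, 0.001, -0.001]
ft_force: [0.2, -0.3, -1.8]
finger_gap: 0.218
grip_force: 62.0
```

```bash
python3 -c "
from h import *
state(); plan(16,(.520,-.0588,.245),194.1)"
```

```text
{'t': np.float64(5.45), 'joint_pos': array([-6.9060e-01,  1.6420e-01,  1.0970e-01,  1.5193e+00, -3.0000e-04,
       -1.1165e+00]), 'tool_pos': array([ 0.4793, -0.3094,  0.1843]), 'tcp_rot': array([-0.2114,  0.9774,  0.0011, -0.001 ]), 'ft_force': array([ 0.1863, -0.335 , -1.8089]), 'torque': array([-0.0322, -0.0159, -0.0025]), 'finger_gap': np.float64(0.2179), 'grip_force': np.float64(62.0419)}
[[-0.911 -0.413 -0.003]
 [-0.413  0.911  0.002]
 [ 0.002  0.003 -1.   ]]
yaw -155.6 dyaw -10.3 d mm [ 40.66 250.6   60.72]
wz 0.141
[[np.float64(-0.44), np.float64(0.66), np.float64(-0.19)], [np.float64(-0.43), np.float64(0.67), np.float64(-0.19)], [np.float64(-0.42), np.float64(0.67), np.float64(-0.19)], [np.float64(-0.42), np.float64(0.68), np.float64(-0.19)], [np.float64(-0.41), np.float64(0.68), np.float64(-0.19)], [np.float64(-0.4), np.float64(0.68), np.float64(-0.19)], [np.float64(-0.39), np.float64(0.69), np.float64(-0.19)], [np.float64(-0.39), np.float64(0.69), np.float64(-0.19)]]
[[np.float64(-0.38), np.float64(0.7), np.float64(-0.19)], [np.float64(-0.37), np.float64(0.7), np.float64(-0.19)], [np.float64(-0.36), np.float64(0.71), np.float64(-0.19)], [np.float64(-0.35), np.float64(0.71), np.float64(-0.19)], [np.float64(-0.35), np.float64(0.71), np.float64(-0.19)], [np.float64(-0.34), np.float64(0.72), np.float64(-0.19)], [np.float64(-0.33), np.float64(0.72), np.float64(-0.19)], [np.float64(-0.32), np.float64(0.73), np.float64(-0.19)]]
```

Call:
{"name": "jog_arm", "arguments": {
  "translation": [
    [-0.44, 0.66, -0.5],
    [-0.43, 0.67, -0.5],
    [-0.42, 0.67, -0.5],
    [-0.42, 0.68, -0.5],
    [-0.41, 0.68, -0.4],
    [-0.4, 0.68, -0.2],
    [-0.39, 0.69, 0],
    [-0.39, 0.69, 0]
  ],
  "angular": [
    [0, 0, 0.14],
    [0, 0, 0.14],
    [0, 0, 0.14],
    [0, 0, 0.14],
    [0, 0, 0.14],
    [0, 0, 0.14],
    [0, 0, 0.14],
    [0, 0, 0.14]
  ],
  "jaw": [10, 10, 10, 10, 10, 10, 10, 10]
}}

```text
t: 6.25
tool_pos: [0.4999, -0.1838, 0.2359]
tcp_rot: [-0.167, 0.986, 0.001, -0.001]
ft_force: [0.1, 0.3, -1.0]
finger_gap: 0.213
grip_force: 62.2
```

Call:
{"name": "jog_arm", "arguments": {
  "translation": [
    [-0.38, 0.7, 0],
    [-0.37, 0.7, 0],
    [-0.36, 0.71, 0],
    [-0.35, 0.71, 0],
    [-0.35, 0.71, 0],
    [-0.34, 0.72, 0],
    [-0.33, 0.72, 0],
    [-0.32, 0.73, 0]
  ],
  "angular": [
    [0, 0, 0.14],
    [0, 0, 0.14],
    [0, 0, 0.14],
    [0, 0, 0.14],
    [0, 0, 0.14],
    [0, 0, 0.14],
    [0, 0, 0.14],
    [0, 0, 0.14]
  ],
  "jaw": [10, 10, 10, 10, 10, 10, 10, 10]
}}

```text
t: 7.05
tool_pos: [0.5198, -0.0585, 0.2356]
tcp_rot: [-0.123, 0.992, 0.0, -0.001]
ft_force: [0.8, 0.7, -1.8]
finger_gap: 0.216
grip_force: 62.2
```

Call:
{"name": "jog_arm", "arguments": {
  "translation": [
    [0, 0, 0],
    [0, 0, 0],
    [0, 0, 0]
  ],
  "angular": [
    [0, 0, 0],
    [0, 0, 0],
    [0, 0, 0]
  ],
  "jaw": [10, 10, 10]
}}

```text
t: 7.35
tool_pos: [0.5202, -0.0597, 0.2363]
tcp_rot: [-0.123, 0.992, -0.0, -0.001]
ft_force: [-0.7, -0.2, -1.3]
finger_gap: 0.218
grip_force: 62.1
```

```bash
python3 -c "
from h import *
state(); plan(4,(.520,-.0588,.225),194.1)
a,b=robot.grab_frame('top'),robot.grab_frame('side')
cv2.imwrite('pics/hover.png',np.hstack([cv2.resize(a[220:340,200:320],(395,395)),cv2.resize(b[170:330,270:430],(395,395))]))"
```

```text
{'t': np.float64(7.35), 'joint_pos': array([-2.4210e-01,  4.4400e-02,  8.3600e-02,  1.6111e+00, -5.0000e-04,
       -4.8850e-01]), 'tool_pos': array([ 0.5202, -0.0597,  0.2363]), 'tcp_rot': array([-1.229e-01,  9.924e-01, -1.000e-04, -6.000e-04]), 'ft_force': array([-0.7072, -0.2377, -1.2729]), 'torque': array([-0.0392, -0.0254,  0.0075]), 'finger_gap': np.float64(0.2184), 'grip_force': np.float64(62.0997)}
[[-0.97  -0.244 -0.001]
 [-0.244  0.97  -0.   ]
 [ 0.001  0.    -1.   ]]
yaw -165.88 dyaw -0.02 d mm [ -0.24   0.93 -11.34]
wz 0.001
[[np.float64(0.0), np.float64(0.01), np.float64(0.14)], [np.float64(0.0), np.float64(0.01), np.float64(0.14)], [np.float64(0.0), np.float64(0.01), np.float64(0.14)], [np.float64(0.0), np.float64(0.01), np.float64(0.14)]]
```

View pics/hover.png

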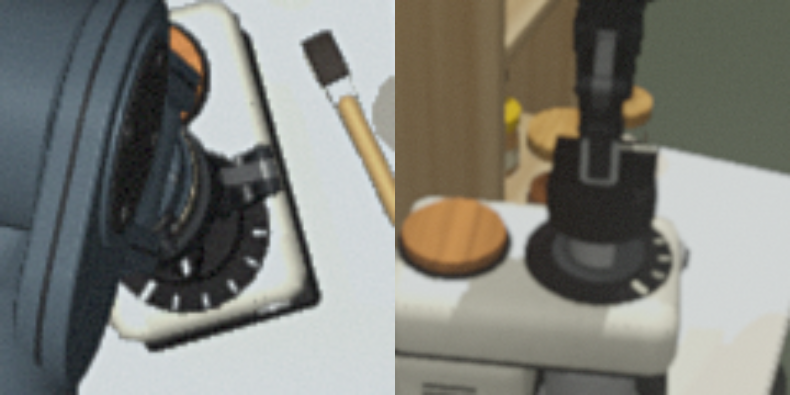

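The dial hovers over the stub with its nose towards the third mark: side crop shows the dial at (603,190) and the stub at (600,250). I'll lower in small steps and watch the force.

Call:
{"name": "jog_arm", "arguments": {
  "translation": [
    [0, 0.04, 0.2],
    [0, 0, 0.2],
    [0, 0, 0.2],
    [0, 0, 0.2]
  ],
  "angular": [
    [0, 0, 0],
    [0, 0, 0],
    [0, 0, 0],
    [0, 0, 0]
  ],
  "jaw": [10, 10, 10, 10]
}}

```text
t: 7.85
tool_pos: [0.5202, -0.0585, 0.2203]
tcp_rot: [-0.123, 0.992, 0.0, -0.0]
ft_force: [-0.0, -0.2, -1.4]
finger_gap: 0.214
grip_force: 62.1
```

Call:
{"name": "jog_arm", "arguments": {
  "translation": [
    [0, 0, 0.15],
    [0, 0, 0.15]
  ],
  "angular": [
    [0, 0, 0],
    [0, 0, 0]
  ],
  "jaw": [10, 10]
}}

```text
t: 8.05
tool_pos: [0.5203, -0.0584, 0.2145]
tcp_rot: [-0.123, 0.992, 0.0, -0.0]
ft_force: [-0.8, 0.2, -1.1]
finger_gap: 0.219
grip_force: 62.1
```

Call:
{"name": "jog_arm", "arguments": {
  "translation": [
    [0, 0, 0.15],
    [0, 0, 0.1],
    [0, 0, 0.1],
    [0, 0, 0.05]
  ],
  "angular": [
    [0, 0, 0],
    [0, 0, 0],
    [0, 0, 0],
    [0, 0, 0]
  ],
  "jaw": [10, 10, 10, 10]
}}

```text
t: 8.45
tool_pos: [0.5204, -0.0583, 0.2078]
tcp_rot: [-0.123, 0.992, -0.0, 0.0]
ft_force: [-2.1, 1.0, 4.9]
finger_gap: 0.212
grip_force: 62.9
```

Call:
{"name": "jog_arm", "arguments": {
  "translation": [
    [0, 0, 0.1],
    [0, 0, 0]
  ],
  "angular": [
    [0, 0, 0],
    [0, 0, 0]
  ],
  "jaw": [10, 10]
}}

```text
t: 8.65
tool_pos: [0.5204, -0.0583, 0.2078]
tcp_rot: [-0.123, 0.992, -0.0, 0.001]
ft_force: [-3.7, 0.3, 8.0]
finger_gap: 0.213
grip_force: 63.3
```

```bash
python3 -c "
from h import *
state(); b=robot.grab_frame('side')
cv2.imwrite('pics/home.png',cv2.resize(b[190:310,280:440],(800,600)))"
```

```text
{'t': np.float64(8.65), 'joint_pos': array([-2.3970e-01,  3.6400e-02,  1.8600e-02,  1.5505e+00,  1.0000e-04,
       -4.8670e-01]), 'tool_pos': array([ 0.5204, -0.0583,  0.2078]), 'tcp_rot': array([-1.231e-01,  9.924e-01, -4.000e-04,  1.200e-03]), 'ft_force': array([-3.7207,  0.259 ,  7.9959]), 'torque': array([0.2559, 0.9232, 0.0425]), 'finger_gap': np.float64(0.2133), 'grip_force': np.float64(63.2758)}
[[-0.97  -0.244  0.002]
 [-0.244  0.97  -0.001]
 [-0.002 -0.001 -1.   ]]
```

View pics/home.png

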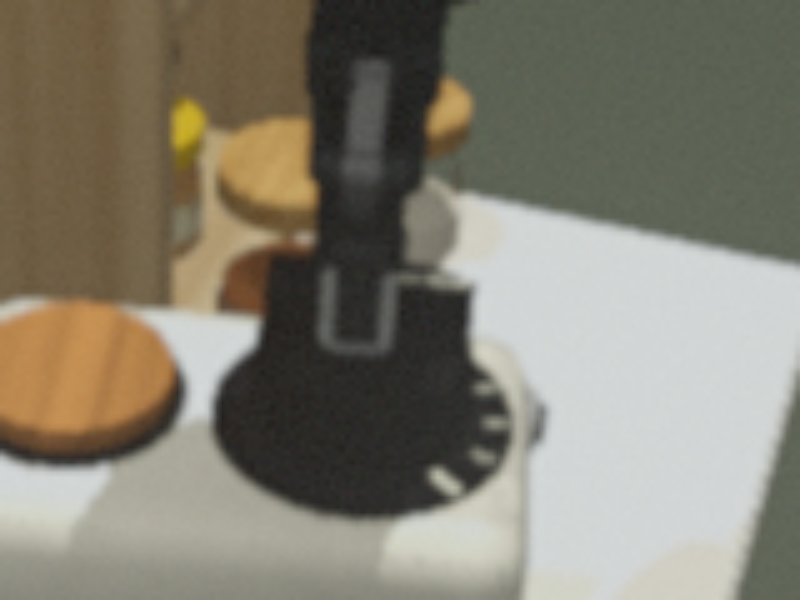

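The skirt sits flush on the flange with nothing of the stub showing, and the TCP has stopped at the expected 0.208, so the dial is home. I'll ease the downward push and turn clockwise (48° expected) to the stop.

Call:
{"name": "jog_arm", "arguments": {
  "translation": [
    [0, 0, -0.08],
    [0, -0.006, 0],
    [0, -0.006, 0],
    [0, -0.006, 0],
    [0, -0.006, 0],
    [0, -0.006, 0],
    [0, -0.006, 0],
    [0, -0.006, 0]
  ],
  "angular": [
    [0, 0, 0.5],
    [0, 0, 1],
    [0, 0, 1],
    [0, 0, 1],
    [0, 0, 1],
    [0, 0, 1],
    [0, 0, 1],
    [0, 0, 1]
  ],
  "jaw": [10, 10, 10, 10, 10, 10, 10, 10]
}}

```text
t: 9.5
tool_pos: [0.5188, -0.059, 0.2078]
tcp_rot: [0.177, 0.984, -0.0, -0.001]
ft_force: [-5.9, 1.0, 4.6]
finger_gap: 0.216
grip_force: 63.1
```

```bash
python3 -c "
from h import *
state(); plan(1,(.52,-.06,.2078),146.2)"
```

```text
{'t': np.float64(9.5), 'joint_pos': array([-2.4140e-01,  3.7500e-02,  1.9800e-02,  1.5553e+00, -7.0000e-04,
        1.1440e-01]), 'tool_pos': array([ 0.5188, -0.059 ,  0.2078]), 'tcp_rot': array([ 1.770e-01,  9.842e-01, -3.000e-04, -1.100e-03]), 'ft_force': array([-5.8582,  0.9742,  4.5643]), 'torque': array([0.2102, 1.2621, 0.2914]), 'finger_gap': np.float64(0.2156), 'grip_force': np.float64(63.1072)}
[[-0.937  0.348 -0.002]
 [ 0.348  0.937 -0.   ]
 [ 0.002 -0.001 -1.   ]]
yaw 159.61 dyaw -13.41 d mm [ 1.23 -0.97  0.01]
wz 2.927
[[np.float64(-0.07), np.float64(-0.02), np.float64(-0.0)]]
```

Call:
{"name": "jog_arm", "arguments": {
  "translation": [
    [0, -0.006, 0],
    [0, -0.006, 0],
    [0, -0.006, 0]
  ],
  "angular": [
    [0, 0, 0.9],
    [0, 0, 0.9],
    [0, 0, 0.9]
  ],
  "jaw": [10, 10, 10]
}}

```text
t: 9.8
tool_pos: [0.5186, -0.0593, 0.2078]
tcp_rot: [0.282, 0.959, -0.0, -0.001]
ft_force: [-6.4, 1.6, 5.9]
finger_gap: 0.215
grip_force: 63.0
```

```bash
python3 -c "
from h import *
state(); plan(1,(.52,-.06,.2078),146.2)"
```

```text
{'t': np.float64(9.8), 'joint_pos': array([-2.4200e-01,  3.7100e-02,  1.9500e-02,  1.5554e+00, -6.0000e-04,
        3.2980e-01]), 'tool_pos': array([ 0.5186, -0.0593,  0.2078]), 'tcp_rot': array([ 2.820e-01,  9.594e-01, -3.000e-04, -1.100e-03]), 'ft_force': array([-6.3501,  1.5628,  5.8661]), 'torque': array([0.1668, 1.3218, 0.0522]), 'finger_gap': np.float64(0.2151), 'grip_force': np.float64(63.0221)}
[[-0.841  0.541 -0.002]
 [ 0.541  0.841 -0.   ]
 [ 0.002 -0.001 -1.   ]]
yaw 147.24 dyaw -1.04 d mm [ 1.39 -0.7  -0.02]
wz 0.227
[[np.float64(-0.08), np.float64(0.01), np.float64(0.0)]]
```

Call:
{"name": "jog_arm", "arguments": {
  "translation": [
    [0, 0, 0],
    [0, 0, 0],
    [0, 0, 0]
  ],
  "angular": [
    [0, 0, 0.6],
    [0, 0, 0.6],
    [0, 0, 0]
  ],
  "jaw": [10, 10, 10]
}}

```text
t: 10.1
tool_pos: [0.5187, -0.0593, 0.2078]
tcp_rot: [0.327, 0.945, -0.0, -0.001]
ft_force: [-5.1, 1.0, 5.0]
finger_gap: 0.212
grip_force: 63.0
```

```bash
python3 -c "
from h import *
state(); plan(1,(.52,-.06,.2078),146.2)"
```

```text
{'t': np.float64(10.1), 'joint_pos': array([-2.4200e-01,  3.7200e-02,  1.9400e-02,  1.5552e+00, -5.0000e-04,
        4.2390e-01]), 'tool_pos': array([ 0.5187, -0.0593,  0.2078]), 'tcp_rot': array([ 3.269e-01,  9.451e-01, -3.000e-04, -1.000e-03]), 'ft_force': array([-5.1032,  0.969 ,  4.9564]), 'torque': array([0.2374, 1.1733, 0.0164]), 'finger_gap': np.float64(0.2118), 'grip_force': np.float64(63.0189)}
[[-0.786  0.618 -0.002]
 [ 0.618  0.786  0.   ]
 [ 0.002 -0.001 -1.   ]]
yaw 141.84 dyaw 4.36 d mm [ 1.32 -0.71  0.01]
wz -0.95
[[np.float64(-0.07), np.float64(0.01), np.float64(-0.0)]]
```

Call:
{"name": "jog_arm", "arguments": {
  "translation": [
    [0, 0, 0],
    [0, 0, 0],
    [0, 0, 0]
  ],
  "angular": [
    [0, 0, 0.5],
    [0, 0, 0.3],
    [0, 0, 0]
  ],
  "jaw": [10, 10, 10]
}}

```text
t: 10.4
tool_pos: [0.5186, -0.0592, 0.2078]
tcp_rot: [0.357, 0.934, -0.0, -0.001]
ft_force: [-5.8, 1.0, 4.9]
finger_gap: 0.214
grip_force: 63.0
```

```bash
python3 -c "
from h import *
state(); plan(1,(.52,-.06,.2078),146.2)
a=robot.grab_frame('side'); b=robot.grab_frame('top')
cv2.imwrite('pics/stop.png',np.hstack([cv2.resize(a[190:310,290:410],(395,395)),cv2.resize(b[220:340,200:320],(395,395))]))"
```

```text
{'t': np.float64(10.4), 'joint_pos': array([-2.4200e-01,  3.7200e-02,  1.9400e-02,  1.5553e+00, -5.0000e-04,
        4.8710e-01]), 'tool_pos': array([ 0.5186, -0.0592,  0.2078]), 'tcp_rot': array([ 3.565e-01,  9.343e-01, -4.000e-04, -1.100e-03]), 'ft_force': array([-5.7985,  0.9942,  4.9414]), 'torque': array([0.1693, 1.2933, 0.062 ]), 'finger_gap': np.float64(0.2144), 'grip_force': np.float64(63.0001)}
[[-0.746  0.666 -0.002]
 [ 0.666  0.746  0.   ]
 [ 0.002 -0.002 -1.   ]]
yaw 138.23 dyaw 7.97 d mm [ 1.37 -0.75  0.02]
wz -1.739
[[np.float64(-0.08), np.float64(0.02), np.float64(-0.0)]]
```

View pics/stop.png

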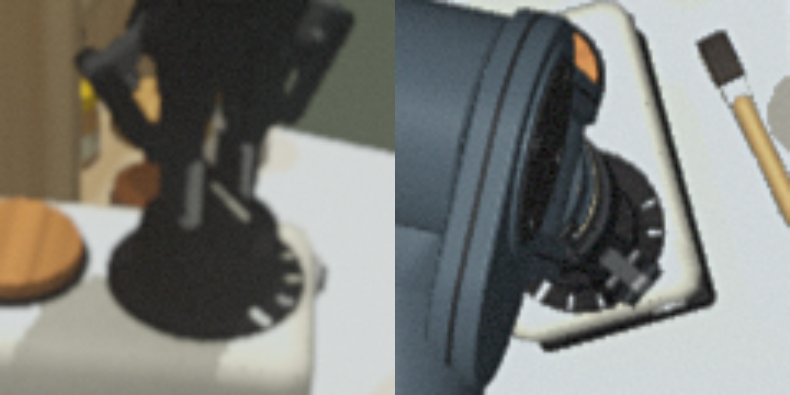

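The white line shows between the fingers, about (208,180) to (248,220) in the left crop, and the long mark is at (260,318). I'll work out its yaw.

```bash
python3 -c "
from h import *
f=lambda u,v:(290+u*120/395,190+v*120/395)
a=onz('side',f(208,180),.214);b=onz('side',f(248,220),.214);print(a,b,np.degrees(np.arctan2(*(b-a)[1::-1])))
im=robot.grab_frame('side')
r=cv2.rotate(rect(im,'side',.519,-.059,.214,.05,.00025),cv2.ROTATE_180); cv2.imwrite('pics/l.png',cv2.resize(r,(600,600)))
K=np.array([.519,-.059])
for y in (120,130,140,150,160): print(y,[tuple(((proj('side',[K[0]+q*np.cos(np.radians(y)),K[1]+q*np.sin(np.radians(y)),.214])[0]-[290,190])*395/120).round()) for q in (.003,.031)])
"
```

```text
[ 0.5191578 -0.0599428  0.214    ] [ 0.49288364 -0.0373242   0.214     ] 139.27587449855304
120 [(np.float64(209.0), np.float64(185.0)), (np.float64(222.0), np.float64(221.0))]
130 [(np.float64(210.0), np.float64(185.0)), (np.float64(233.0), np.float64(219.0))]
140 [(np.float64(211.0), np.float64(184.0)), (np.float64(244.0), np.float64(217.0))]
150 [(np.float64(212.0), np.float64(184.0)), (np.float64(253.0), np.float64(213.0))]
160 [(np.float64(213.0), np.float64(184.0)), (np.float64(261.0), np.float64(208.0))]
```

View pics/l.png

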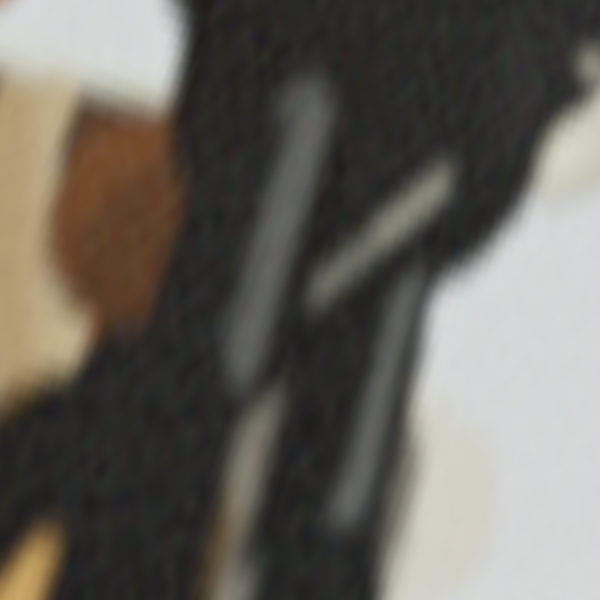

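Call:
{"name": "jog_arm", "arguments": {
  "translation": [
    [0, 0, 0],
    [0, 0, 0]
  ],
  "angular": [
    [0, 0, 0.5],
    [0, 0, 0]
  ],
  "jaw": [10, 10]
}}

```text
t: 10.75
tool_pos: [0.5186, -0.0592, 0.2078]
tcp_rot: [0.375, 0.927, -0.0, -0.001]
ft_force: [-6.8, 1.0, 5.0]
finger_gap: 0.214
grip_force: 63.3
```

```bash
python3 -c "
from h import *
state(); print(robot.get_state()['effort'])"
```

```text
{'t': np.float64(10.75), 'joint_pos': array([-2.4180e-01,  3.7200e-02,  1.9400e-02,  1.5555e+00, -6.0000e-04,
        5.2610e-01]), 'tool_pos': array([ 0.5186, -0.0592,  0.2078]), 'tcp_rot': array([ 3.746e-01,  9.272e-01, -5.000e-04, -1.200e-03]), 'ft_force': array([-6.784 ,  1.0475,  5.0236]), 'torque': array([0.2636, 1.3351, 0.4737]), 'finger_gap': np.float64(0.2139), 'grip_force': np.float64(63.2664)}
[[-0.719  0.695 -0.002]
 [ 0.695  0.719  0.   ]
 [ 0.002 -0.002 -1.   ]]
[ -0.66069374 -30.93437433  31.9261229   -2.58279115   0.116738
   0.55680826]
```

Call:
{"name": "jog_arm", "arguments": {
  "translation": [
    [0, 0, 0],
    [0, 0, 0]
  ],
  "angular": [
    [0, 0, 0.5],
    [0, 0, 0]
  ],
  "jaw": [10, 10]
}}

```text
t: 10.95
tool_pos: [0.5185, -0.0592, 0.2078]
tcp_rot: [0.392, 0.92, -0.001, -0.001]
ft_force: [-5.8, 0.8, 5.7]
finger_gap: 0.22
grip_force: 64.6
```

```bash
python3 -c "
from h import *
state(); print(robot.get_state()['effort'])"
```

```text
{'t': np.float64(10.95), 'joint_pos': array([-2.4170e-01,  3.7100e-02,  1.9400e-02,  1.5555e+00, -8.0000e-04,
        5.6450e-01]), 'tool_pos': array([ 0.5185, -0.0592,  0.2078]), 'tcp_rot': array([ 3.923e-01,  9.198e-01, -6.000e-04, -1.100e-03]), 'ft_force': array([-5.8068,  0.8136,  5.7244]), 'torque': array([0.1901, 1.3389, 0.9436]), 'finger_gap': np.float64(0.2197), 'grip_force': np.float64(64.5738)}
[[-0.692  0.722 -0.003]
 [ 0.722  0.692 -0.   ]
 [ 0.002 -0.002 -1.   ]]
[ -1.0188989  -30.93378067  31.92345142  -2.58843787   0.191672
   1.05677381]
```

The moment climbed 0.06 → 0.47 → 0.94 N m over the last two small turns, far above the click torque, so this is the stop. Next I'll turn back anticlockwise to about yaw 218.

Call:
{"name": "jog_arm", "arguments": {
  "translation": [
    [0, 0.006, 0],
    [0, 0.006, 0],
    [0, 0.006, 0],
    [0, 0.006, 0],
    [0, 0.006, 0],
    [0, 0.006, 0],
    [0, 0.006, 0],
    [0, 0.006, 0]
  ],
  "angular": [
    [0, 0, -0.8],
    [0, 0, -0.9],
    [0, 0, -0.9],
    [0, 0, -0.9],
    [0, 0, -0.9],
    [0, 0, -0.9],
    [0, 0, -0.9],
    [0, 0, -0.9]
  ],
  "jaw": [10, 10, 10, 10, 10, 10, 10, 10]
}}

```text
t: 11.75
tool_pos: [0.519, -0.0583, 0.2078]
tcp_rot: [0.119, 0.993, 0.0, -0.001]
ft_force: [-6.3, 2.2, 5.1]
finger_gap: 0.216
grip_force: 63.0
```

Call:
{"name": "jog_arm", "arguments": {
  "translation": [
    [0, 0.006, 0],
    [0, 0.006, 0],
    [0, 0.006, 0],
    [0, 0.006, 0],
    [0, 0.006, 0],
    [0, 0.006, 0],
    [0, 0.006, 0],
    [0, 0.006, 0]
  ],
  "angular": [
    [0, 0, -0.9],
    [0, 0, -0.9],
    [0, 0, -0.9],
    [0, 0, -0.9],
    [0, 0, -0.9],
    [0, 0, -0.9],
    [0, 0, -0.9],
    [0, 0, -0.9]
  ],
  "jaw": [10, 10, 10, 10, 10, 10, 10, 10]
}}

```text
t: 12.55
tool_pos: [0.5188, -0.0577, 0.2078]
tcp_rot: [-0.168, 0.986, 0.0, -0.002]
ft_force: [-5.6, -0.0, 6.3]
finger_gap: 0.213
grip_force: 63.0
```

```bash
python3 -c "
from h import *
state(); plan(4,(.5195,-.059,.2078),217.5)"
```

```text
{'t': np.float64(12.55), 'joint_pos': array([-2.387e-01,  3.790e-02,  2.020e-02,  1.556e+00, -1.000e-03,
       -5.763e-01]), 'tool_pos': array([ 0.5188, -0.0577,  0.2078]), 'tcp_rot': array([-1.680e-01,  9.858e-01,  1.000e-04, -1.500e-03]), 'ft_force': array([-5.5666, -0.0343,  6.3231]), 'torque': array([0.1931, 1.4391, 0.0047]), 'finger_gap': np.float64(0.2127), 'grip_force': np.float64(62.9862)}
[[-0.944 -0.331 -0.003]
 [-0.331  0.944 -0.   ]
 [ 0.003  0.001 -1.   ]]
yaw -160.65 dyaw 18.15 d mm [ 0.71 -1.33  0.  ]
wz -0.99
[[np.float64(-0.0), np.float64(-0.02), np.float64(-0.0)], [np.float64(-0.0), np.float64(-0.02), np.float64(-0.0)], [np.float64(0.0), np.float64(-0.02), np.float64(-0.0)], [np.float64(0.0), np.float64(-0.02), np.float64(-0.0)]]
```

Call:
{"name": "jog_arm", "arguments": {
  "translation": [
    [0, 0, 0],
    [0, 0, 0],
    [0, 0, 0],
    [0, 0, -0.03],
    [0, 0, 0]
  ],
  "angular": [
    [0, 0, -0.9],
    [0, 0, -0.9],
    [0, 0, -0.9],
    [0, 0, -0.9],
    [0, 0, 0]
  ],
  "jaw": [10, 10, 10, 10, 10]
}}

```text
t: 13.05
tool_pos: [0.5189, -0.0577, 0.2078]
tcp_rot: [-0.307, 0.952, 0.0, -0.002]
ft_force: [-4.8, 1.5, 3.7]
finger_gap: 0.215
grip_force: 62.7
```

```bash
python3 -c "
from h import *
state(); plan(1,(.5195,-.059,.2078),218)"
```

```text
{'t': np.float64(13.05), 'joint_pos': array([-2.3870e-01,  3.8400e-02,  2.0800e-02,  1.5562e+00, -9.0000e-04,
       -8.6260e-01]), 'tool_pos': array([ 0.5189, -0.0577,  0.2078]), 'tcp_rot': array([-3.069e-01,  9.517e-01,  4.000e-04, -1.500e-03]), 'ft_force': array([-4.7706,  1.4533,  3.6926]), 'torque': array([0.1663, 1.2165, 0.0207]), 'finger_gap': np.float64(0.2149), 'grip_force': np.float64(62.7246)}
[[-0.812 -0.584 -0.003]
 [-0.584  0.812 -0.   ]
 [ 0.003  0.002 -1.   ]]
yaw -144.25 dyaw 2.25 d mm [ 0.58 -1.33 -0.04]
wz -0.491
[[np.float64(0.02), np.float64(-0.07), np.float64(0.0)]]
```

Call:
{"name": "jog_arm", "arguments": {
  "translation": [
    [0, 0, 0],
    [0, 0, 0],
    [0, 0, 0],
    [0, 0, 0],
    [0, 0, 0],
    [0, 0, 0]
  ],
  "angular": [
    [0, 0, 0],
    [0, 0, 0],
    [0, 0, 0],
    [0, 0, 0],
    [0, 0, 0],
    [0, 0, 0]
  ],
  "jaw": [24, 32, 40, 45, 45, 45]
}}

```text
t: 13.65
tool_pos: [0.5208, -0.0578, 0.2071]
tcp_rot: [-0.306, 0.952, 0.0, 0.0]
ft_force: [0.1, -0.0, 0.6]
finger_gap: 0.526
grip_force: 0.0
```

Call:
{"name": "jog_arm", "arguments": {
  "translation": [
    [0, 0, -0.3],
    [0, 0, -0.7],
    [0, 0, -1],
    [0, 0, -1],
    [0, 0, -1],
    [0, 0, -1],
    [0, 0, -0.5],
    [0, 0, 0]
  ],
  "angular": [
    [0, 0, 0],
    [0, 0, 0],
    [0, 0, 0],
    [0, 0, 0],
    [0, 0, 0],
    [0, 0, 0],
    [0, 0, 0],
    [0, 0, 0]
  ],
  "jaw": [45, 45, 45, 45, 45, 45, 45, 45]
}}

```text
t: 14.45
tool_pos: [0.5216, -0.058, 0.3199]
tcp_rot: [-0.306, 0.952, -0.001, 0.002]
ft_force: [0.2, -0.6, -0.3]
finger_gap: 0.528
grip_force: 0.0
```

Call:
{"name": "jog_arm", "arguments": {
  "translation": [
    [0.4, 1, 0],
    [0.4, 1, 0],
    [0.4, 1, 0],
    [0.4, 1, 0],
    [0.4, 1, 0],
    [0.4, 1, 0],
    [0.4, 1, 0],
    [0, 0, 0]
  ],
  "angular": [
    [0, 0, 0],
    [0, 0, 0],
    [0, 0, 0],
    [0, 0, 0],
    [0, 0, 0],
    [0, 0, 0],
    [0, 0, 0],
    [0, 0, 0]
  ],
  "jaw": [45, 45, 45, 45, 45, 45, 45, 45]
}}

```text
t: 15.25
tool_pos: [0.3917, 0.0242, 0.3169]
tcp_rot: [-0.307, 0.952, 0.0, -0.0]
ft_force: [-0.3, -0.4, -0.0]
finger_gap: 0.526
grip_force: 0.0
```

```bash
python3 -c "
from h import *
state()
a=robot.grab_frame('side'); b=robot.grab_frame('top')
f=lambda i,c,z:cv2.resize(cv2.rotate(rect(i,c,.519,-.059,z,.06,.0003),cv2.ROTATE_180),(395,395))
cv2.imwrite('pics/end.png',np.vstack([np.hstack([f(a,'side',.214),f(b,'top',.214)])]))"
```

```text
{'t': np.float64(15.25), 'joint_pos': array([-1.0980e-01, -2.5730e-01, -3.0500e-02,  1.7985e+00,  4.0000e-04,
       -7.3420e-01]), 'tool_pos': array([0.3917, 0.0242, 0.3169]), 'tcp_rot': array([-3.072e-01,  9.516e-01,  4.000e-04, -3.000e-04]), 'ft_force': array([-0.3286, -0.3942, -0.0078]), 'torque': array([ 0.0042, -0.0423,  0.0436]), 'finger_gap': np.float64(0.5262), 'grip_force': np.float64(0.0)}
[[-0.811 -0.585 -0.001]
 [-0.585  0.811  0.   ]
 [ 0.     0.001 -1.   ]]
```

View pics/end.png

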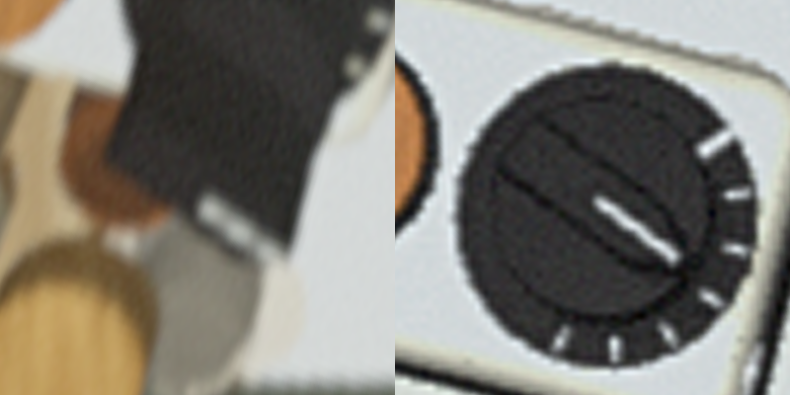

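The rectified top view (right) shows the white line from (598,200) to (682,262), yaw about 216.4°. The third mark after the long stop mark is at about 218°, so the difference is within the play. The dial sits flat and the gripper is clear, so I'm handing in.

```bash
python3 -c "
from station import robot
print(robot.sign_off())"
```

```text
the job is handed in; nothing more can be done
None
```

The dial is fitted fully home on the hub, was turned clockwise to its stop and set back three clicks, then let go with the gripper clear; I handed the job in at about 15 s.

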